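Clamp a binding plate with the loose vise crank

ROBOT

A 7-joint arm with a two-finger parallel gripper is mounted at the origin on the work surface. World frame = base frame: x ahead of the robot, y to its left, z up, the work surface at z = 0. Lengths are in m, angles in rad, forces in N, time in s.
With the tool pointing down it reaches from about 0.35 to 0.9 m from the base axis. Payload 8.1 kg.
Tool frame: the origin (TCP) lies midway between the tips of the shut fingers; the grasp point (between the pads) lies behind it (arm.tcp_to_grasp is the z of the grasp point in the tool frame, in m); z points along the fingers, y is the line along which they close (so a half turn about z gives the same grasp; the last joint's range is limited). The gripper opens to 92 mm and grips with 3 to 60 N. Pads are 19 mm wide; open, the fingers measure 130 mm over their backs; the gripper's body (75 mm by 190 mm) begins 47 mm behind the grasp point.
Start: joints at [1.018, 0.434, 0.025, 1.573, -0.012, 1.134, -0.075], TCP at [0.272, -0.563, 0.188] pointing down, gripper open.
Joint ranges: [-2.62, 2.62], [-0.44, 2.09], [-1.27, 1.32], [0.08, 2.57], [-1.32, 4.46], [0.12, 2], [-2.74, 2.74]. Speed limits (rad/s): [2.22, 2.22, 3.01, 3.01, 3.14, 3.14, 3.14].

INTERFACE

Orientations are given as a rotation vector (axis times angle).
In Python, from cell import readout, vision, arm gives the robot as it stands.
- The arm moves only by the tool carry_out, never from a script. Its argument "increments" is one flat list of numbers, 6 for each row, row after row: the shift along the world's x, y, z in mm, then the turn, a rotation vector about the world's x, y, z in rad. In form: [tx, ty, tz, wx, wy, wz, tx, ty, tz, wx, wy, wz, ...]. A call has 1 to 20 rows; each row shifts and turns the commanded pose from where the row before left it; what a row does not reach is not made up. A row lasts 1/8 s, in which the tool goes at most 62.5 mm and 10.7 degrees, less where a joint would pass 70% of its speed; a pose out of reach is approached as far as the arm can. A call with a gripper value outside its range is refused whole. "grip" is the closure, from 0 (fully open) to 1 (shut), set as the call begins (left out, the last holds). The fingers move at their own pace and stop on an object; "newtons" is the grip in N (left out, the last holds). Time passes only in rows, so rows that do not move let the fingers close. It gives the time, the measured TCP pose, the force, the opening and the grip force at its end, in the units of the state.
- readout.observe(): the state, without advancing time (a new reading comes with each control period).
- vision.get_image(name): name is "side" or "top" or "wrist"; returns the picture (480x640x3 uint8, red, green, blue); there is no depth.
- vision.calibration(name): a dict with "fov_y" (degrees; the focal length in pixels is half the picture's height over the tangent of half this angle, whatever the lens; pixels are square), "cx", "cy" (the principal point, pixels), "pose" (4x4, takes a point from camera to world coordinates). Camera axes: x right, y up, looking along -z (the intrinsics and any distortion apply to the point x, -y, -z); pixel columns grow to the right and rows downward; lengths in m; the calibration is good to about 2 mm. A picture is of the moment at which its call begins: read the wrist's pose just before it. calibration takes no time and is no camera call; for the wrist camera it gives the pose at the moment of the call.
- arm.sign_off(): hands the job in; it is judged then, once.
The state is a dict: "clock": time; "joints": joint angles; "dq": joint speeds; "joint_efforts": joint torques, N m; "position": TCP position; "ee_rot": TCP orientation; "force": force on the tool from outside, world axes, zero at the start; "ft_torque": the same for the moment, N m; "width": opening from 0.0 (shut) to 1.0 (fully open); "gripper_force": force on a finger pad.
Only numpy, scipy, OpenCV 4.12 (cv2) and the standard library are available. Lean on these libraries where they do the work, as an engineer would, in place of code of your own. Each camera call takes 0.05 s, during which the arm holds its last target. There are 200 camera calls.

TASK

Take the loose crank out of its wooden block, seat its square socket fully home on the square screw end hidden down inside the round bore of the waxing vise (feel for it, pressing only gently), and turn it clockwise until the brass plate is clamped and the sprung jaw face has been pushed back well over half of its travel. Do not force anything, leave the crank standing seated in the vise, let go, and do not touch the plate or jaws or disturb the other parts on the bench.

Things in the scene. Friction and masses are not known exactly. Their poses are not given: they have to be found in the camera images.
- crank: Loose steel crank, 0.32 kg, standing upright in the wooden block; origin = centre of its foot (lower end), z up along its turning axis, x along its arm. Arm 12 mm wide, 66 to 76 mm above the foot, reaching out to x = 93 mm, with an upright black knob 20 mm across at x = 85 mm, top 112 mm above the foot. Stem 16 mm across, 42 to 62 mm above the foot.
- crank_grip (a point): Centre of the crank's grip block, on the turning axis, 78 mm above the foot; axes as the crank's. The block is 40 mm long (x), 16 mm thick (y) and 32 mm tall: grip it in the middle across y, from above.
- crank_foot (a point): Centre of the crank's foot; axes as the crank's. The foot is a steel barrel 37 mm across and 42 mm tall with a square socket in its underside, 21.5 mm wide, 22 mm deep; its sides lie along the crank's x and y.
- park: Fixed wooden block 76 x 76 x 26 mm in which the crank stands; its round hole is 40 mm wide, 16 mm deep, so the crank's foot stands 10 mm above the bench.
- vise: Fixed waxing vise; origin on the bench under the bore axis, z up. Grey head 80 x 80 mm, 78 mm tall, with an upright bore. Bed 90 mm wide, 22 mm high, along the vise's -y to an end wall at y = -157 mm. Turned clockwise from above, the screw drives the moving jaw 11 mm per rad; it drags with 0.15 N m (0.3 when clamped) and stays put. Press or wrench the crank with at most 60 N on the vise.
- mouth (a point): Centre of the bore's mouth, top of the vise head; axes as the vise's. Bore 40 mm wide, 3 mm chamfer. Hidden inside is the screw's square end, 20 mm wide, at an unknown angle, top 28 mm below the mouth (short cone tip above it). An unaligned socket stops there, 28 mm down; aligned within about 4 degrees it drops on, and is fully home when its foot rests on the flange 43 mm down.
- jaw: Moving steel jaw of the vise, 66 mm wide (vise x), 14 mm thick, top 49 mm above the bench, face at vise y = -60 mm when fully open. Origin and axes as the vise's at the start, moving with the jaw along -y.
- face_top (a point): Top centre of the sprung steel jaw face (66 x 10 mm, top 49 mm above the bench) at the end wall; it starts with its clamping surface at vise y = -112 mm.
- sprung_face (a joint): How far the sprung jaw face is pushed back towards the end wall, m: 0 at rest, 0.006 at its stop; 1.5 N per mm, 1.5 N preload. From the start, the screw turns about 0.65 rad to bring jaw, plate and face together, 0.27 rad more for 3 mm of face travel, 0.55 rad more for all 6 mm.
- plate: Brass binding plate 60 x 45 x 8 mm with five holes, 0.17 kg, lying flat and loose on the vise bed between the jaws, about 3.5 mm of room on either side; origin = centre of its underside, z up.
- buckle: Black ski boot buckle, about 80 x 28 x 17 mm, lying on the bench; leave alone.
- basket: Grey plastic pole basket, a disc 90 mm across with a stub 32 mm high, on the bench; leave alone.
- brake: Bent steel ski brake, a U of 6 mm wire with two black feet, about 105 x 66 mm, on the bench; leave alone.
Mind the look-alikes: they are no part of the job. What is shaped like the vise but green is not meant.

How it is judged:
On the way, in this order (a step that is already met when the one before it is completed fails the run):
1. the crank is seated fully home on the screw's square, before the plate is clamped (z of crank_foot in the frame of vise below 0.04 m and horizontal distance between crank_foot and mouth below 0.005 m and angle between crank's own z axis and vertical below 0.12 rad and value of joint sprung_face below 0.002 m), for 0.2 s.
2. with the crank seated, the sprung face is pushed back more than 3 mm (z of crank_foot in the frame of vise below 0.04 m and horizontal distance between crank_foot and mouth below 0.005 m and angle between crank's own z axis and vertical below 0.12 rad and value of joint sprung_face above 0.003 m), for 0.2 s.
At the end, for the whole second after the job is handed in: The crank stands seated in the vise bore (foot within 5 mm of the flange and of the bore axis, upright within 0.12 rad), released and at rest; the sprung face is pushed back more than 3 mm; the brass plate lies flat on the bed, gripped between moving jaw and sprung face (all of step 2 and contact force between plate and jaw above 1.5 N and z of plate in the frame of vise between 0.019 and 0.026 m and angle between plate's own z axis and vertical below 0.1 rad and linear speed of crank below 0.02 m/s and linear speed of plate below 0.01 m/s); the robot touches nothing.
It fails at once if the crank is pressed or wrenched against the vise with more than 60 N (contact force between crank and vise above 60 N).
It fails at once if the robot touches the plate or the jaws (contact force between any of the fingers, the arm and plate above 0.5 N or contact force between any of the fingers, the arm and jaw above 0.5 N).
It fails at once if the buckle, basket or brake is moved more than 20 mm (distance of any of buckle, basket, brake from where it was at the start of the episode above 0.02 m).
It also fails if it takes over 64 s, if anything falls off the work surface, if the arm or the gripper's body presses on something with over 40 N, if the wrist force passes 120 N, or if a joint passes its speed limit or range.

## Working session

There is one attempt and no reset: what is moved stays moved. The work goes in short steps, Python scripts to look and compute and a tool call to move; the robot and the scene stay as the last step left them, time stands still between calls to the robot, and variables do not carry over. Pictures are saved under pics/ and viewed, at most 10 in all, crops included, and the job is handed in when it is done.

Besides the shell and the picture viewer there is one more tool, called by a JSON object that holds its "name" and its "arguments". carry_out: Moves the arm, as the interface text tells. Its arguments: {"type":"object","properties":{"increments":{"type":"array","items":{"type":"number"}},"grip":{"type":"number"},"newtons":{"type":"number"}},"required":["increments"]}

```bash
mkdir -p pics; ls; python3 - <<'E'
from cell import readout, vision, arm
import cv2,numpy as np
np.set_printoptions(precision=4,suppress=True)
for n in ("side","top"):
    cv2.imwrite(f"pics/{n}0.png",cv2.cvtColor(vision.get_image(n),cv2.COLOR_RGB2BGR))
    c=vision.calibration(n); print(n,c)
s=readout.observe();print(s, arm.tcp_to_grasp)
print(vision.calibration("wrist"))
E
```

```text
pics
side {'fov_y': 50.52201992915145, 'cx': 321.62094021389265, 'cy': 243.75834204220928, 'pose': array([[ 0.7366,  0.4193, -0.5307,  0.0784],
       [-0.6763,  0.4457, -0.5865, -0.5347],
       [-0.0094,  0.7909,  0.6119,  0.6248],
       [ 0.    ,  0.    ,  0.    ,  1.    ]])}
top {'fov_y': 44.49437885423289, 'cx': 329.0554130937966, 'cy': 238.4199592331951, 'pose': array([[-0.013 ,  0.9974, -0.0709,  0.4506],
       [-0.9999, -0.0127,  0.0047, -0.0233],
       [ 0.0038,  0.071 ,  0.9975,  1.2908],
       [ 0.    ,  0.    ,  0.    ,  1.    ]])}
{'clock': 0.1, 'joints': array([ 1.0184,  0.4351,  0.025 ,  1.574 , -0.0116,  1.134 , -0.0751]), 'dq': array([-0.0014, -0.0019,  0.0006, -0.003 , -0.0003,  0.0003,  0.0001]), 'joint_efforts': array([  0.0029, -66.9126,   0.9877, -31.5146,  -0.0606,   0.0374,
         0.0001]), 'position': array([ 0.2715, -0.5624,  0.187 ]), 'ee_rot': array([-3.0612, -0.7001,  0.0007]), 'force': array([ 0.1861, -0.9192, -0.5817]), 'ft_torque': array([ 0.0065, -0.0015, -0.001 ]), 'gripper_force': 0.0, 'width': 0.996817814429699} -0.0188
{'fov_y': 63.62049353488778, 'cx': 315.8375692097003, 'cy': 245.64420868345616, 'pose': array([[ 0.4354,  0.8671,  0.2419,  0.3375],
       [-0.9002,  0.42  ,  0.1146, -0.5315],
       [-0.0022, -0.2677,  0.9635,  0.3842],
       [ 0.    ,  0.    ,  0.    ,  1.    ]])}
```

View pics/top0.png

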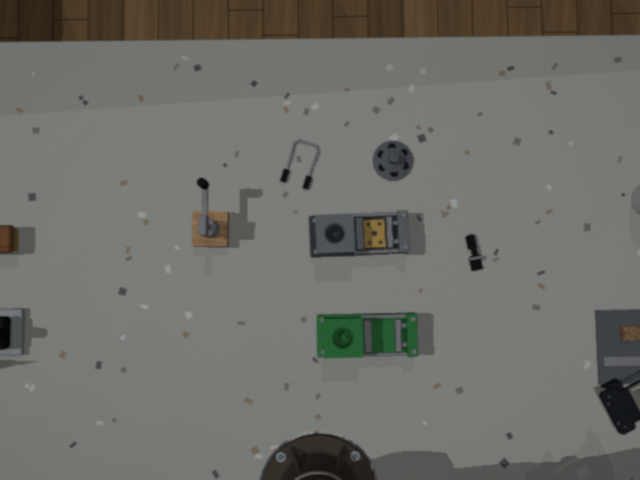

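View pics/side0.png

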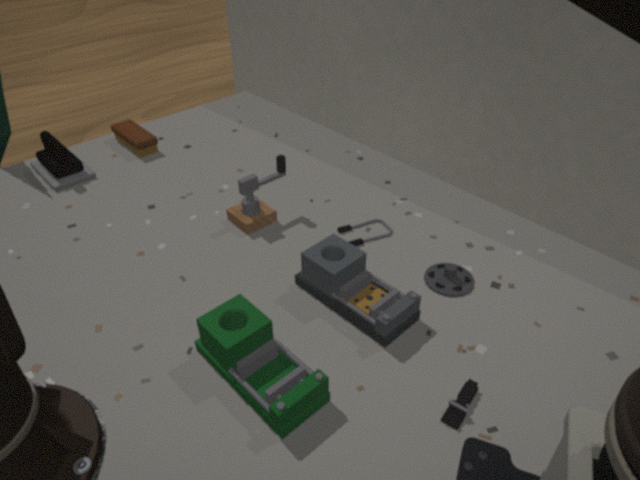

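Candidates. Vise: grey at top (335,233) / side (333,253), versus green at top (343,337). The grey one is meant. The only crank is at top (210,228) / side (250,190). I'll check both choices in one composite of close crops.

```bash
cat > h.py <<'E'
import numpy as np,cv2
np.set_printoptions(precision=4,suppress=True)
def ray(c,u,v):
    f=240/np.tan(np.radians(c["fov_y"])/2)
    d=np.array([(u-c["cx"])/f,-(v-c["cy"])/f,-1.]);P=c["pose"]
    return P[:3,3],P[:3,:3]@d
def atz(c,u,v,z):
    o,d=ray(c,u,v);return o+d*(z-o[2])/d[2]
def tri(*obs):
    A=np.zeros((3,3));b=np.zeros(3);R=[]
    for c,u,v in obs:
        o,d=ray(c,u,v);d=d/np.linalg.norm(d);M=np.eye(3)-np.outer(d,d);A+=M;b+=M@o;R.append((M,o))
    p=np.linalg.solve(A,b);return p,[np.linalg.norm(M@(p-o)) for M,o in R]
def proj(c,p):
    f=240/np.tan(np.radians(c["fov_y"])/2);P=c["pose"];q=P[:3,:3].T@(np.asarray(p)-P[:3,3])
    return np.array([c["cx"]+f*q[0]/-q[2],c["cy"]-f*q[1]/-q[2]])
E
python3 - <<'E'
import cv2,numpy as np
t=cv2.imread("pics/top0.png");s=cv2.imread("pics/side0.png")
def cr(i,x,y,w,h): return cv2.resize(i[y:y+h,x:x+w],(400,300),interpolation=cv2.INTER_CUBIC)
o=np.vstack([np.hstack([cr(t,170,170,100,75),cr(t,305,200,100,75)]),np.hstack([cr(s,215,150,100,75),cr(s,290,230,120,90)])])
cv2.imwrite("pics/crop0.png",cv2.convertScaleAbs(o,alpha=1.5))
E
```

```text
(no output)
```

View pics/crop0.png

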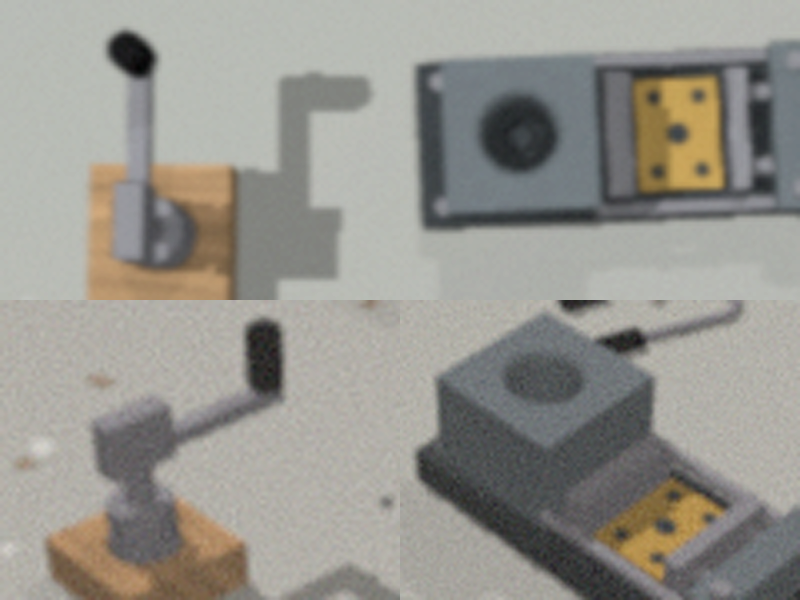

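```bash
python3 - <<'E'
from cell import vision,readout
from h import *
t=vision.calibration("top");s=vision.calibration("side")
print("grip top",tri((t,202.2,225.5),(s,248.3,178.8)), atz(t,202.2,225.5,.104))
print("arm",atz(t,170+138/4,170+170/4,.086),atz(t,170+140/4,170+85/4,.086))
print("knob top",tri((t,170+128/4,170+47/4),(s,215+264/4,150+25/4)))
print("mouth",tri((t,334.75,233.25),(s,332.9,253.4)),atz(t,334.75,233.25,.078))
# vise edges: head front/back corners at top
for x,y in((442,62),(593,57),(445,213),(597,208)): print(atz(t,305+(x-400)/4,200+y/4,.078))
print("park",[atz(t,170+x/4,170+y/4,.026) for x,y in((90,165),(236,167))])
E
```

```text
grip top (array([0.5669, 0.2271, 0.102 ]), [np.float64(0.002514699699127384), np.float64(0.0025146996991273853)]) [0.5646 0.2282 0.104 ]
arm [0.5932 0.2273 0.086 ] [0.6374 0.2263 0.086 ]
knob top (array([0.6521, 0.224 , 0.1229]), [np.float64(0.0013314800000934868), np.float64(0.001331480000093522)])
mouth (array([ 0.5485, -0.0418,  0.0767]), [np.float64(0.0012192542982470403), np.float64(0.001219254298246964)]) [ 0.5475 -0.041   0.078 ]
[ 0.585  -0.0015  0.078 ]
[ 0.5866 -0.08    0.078 ]
[ 0.5065 -0.0022  0.078 ]
[ 0.5081 -0.0808  0.078 ]
park [array([0.6034, 0.2657, 0.026 ]), array([0.6013, 0.1867, 0.026 ])]
```

Crank axis is about (0.566, 0.2275), with its arm pointing roughly along +x. Grey vise mouth is about (0.548, -0.041). First I'll look down the bore with the wrist camera on the way to the crank.

{"name": "carry_out", "arguments": {"increments": [22,33,2,0,0,0.166,22,33,2,0,0,0.166,22,33,2,0,0,0.166,22,33,2,0,0,0.166,22,33,2,0,0,0.166,22,33,2,0,0,0.166,22,33,2,0,0,0.166,22,33,2,0,0,0.166], "grip": 0}}

```text
clock: 1.1
position: [0.448, -0.2977, 0.2036]
ee_rot: [-1.973, -2.444, 0.0]
force: [-1.1, 0.4, -0.0]
width: 1.0
gripper_force: 0.0
```

```bash
python3 -c "
from cell import readout
s=readout.observe();print(s['joints'],s['position'],s['ee_rot'])"
```

```text
[ 0.77054982  0.30996191 -0.36571831  1.73912092  0.12179097  1.1153062
  0.57928572] [ 0.44802069 -0.29765968  0.2035664 ] [-1.97327210e+00 -2.44390362e+00  2.42395892e-04]
```

{"name": "carry_out", "arguments": {"increments": [22,32,-4,0,0,0.166,22,32,-4,0,0,0.166,22,32,-4,0,0,0.166,22,32,-4,0,0,0.166,22,32,-4,0,0,0.166,22,32,-4,0,0,0.166,22,32,-4,0,0,0.166,22,32,-4,0,0,0.166,0,0,0,0,0,0,0,0,0,0,0,0]}}

```text
clock: 2.35
position: [0.6233, -0.0435, 0.1712]
ee_rot: [-0.059, -3.14, 0.001]
force: [-0.8, -0.3, -0.7]
width: 0.998
gripper_force: 0.0
```

```bash
python3 - <<'E'
from cell import readout,vision
from h import *
c=vision.calibration("wrist");im=cv2.cvtColor(vision.get_image("wrist"),cv2.COLOR_RGB2BGR)
cv2.imwrite("pics/w1.png",im)
p=proj(c,[.548,-.0415,.05]);print(c["pose"],p,proj(c,[.548,-.0415,.078]),readout.observe()["joints"])
u,v=p.astype(int);a=im[max(v-40,0):v+40,u-50:u+50]
a=cv2.resize(a,None,fx=7,fy=7,interpolation=cv2.INTER_CUBIC);print((max(v-40,0),u-50),a.shape)
a=cv2.convertScaleAbs(a,alpha=3.0);cv2.imwrite("pics/w1c.png",a)
E
```

```text
[[ 0.0368 -0.9634 -0.2656  0.5528]
 [ 0.9993  0.0355  0.0096 -0.0409]
 [ 0.0001 -0.2658  0.964   0.3685]
 [ 0.      0.      0.      1.    ]] [314.7862 132.7371] [314.6899 132.1338] [ 0.4309  0.5414 -0.6838  1.5515  0.3606  1.179   1.2103]
(np.int64(92), np.int64(264)) (560, 700, 3)
```

View pics/w1c.png

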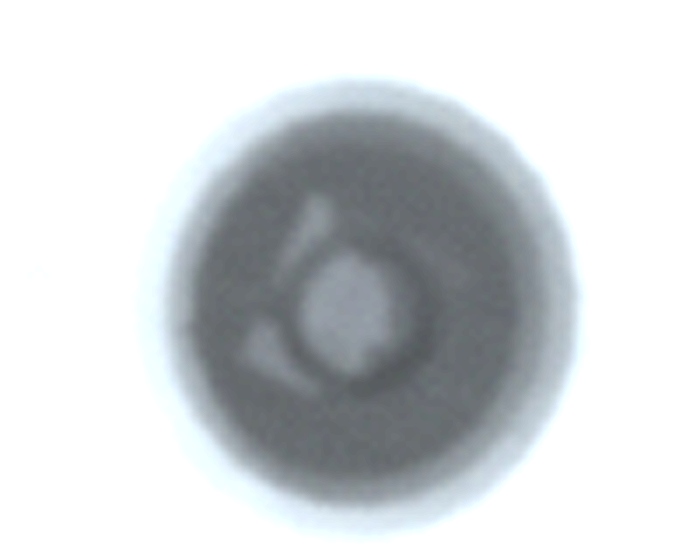

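The crop shows the square end down the bore. Its corners are at about (322,195) and (245,350), around a centre near (358,313). I'll enhance it and overlay the fitted square.

```bash
cat > sq.py <<'E'
from cell import vision
from h import *
c=vision.calibration("wrist")
fs=[vision.get_image("wrist").astype(np.float32) for _ in range(8)]
g=np.mean(fs,0).mean(2); np.save("w.npy",g)
# bore mouth: rough ellipse of dark region
def pt(x,y): return 264+x/7-.43,92+y/7-.43
z=.05
C=atz(c,*pt(358,313),z);
for q in((322,195),(245,350)):
    d=atz(c,*pt(*q),z)-C;print(d,np.hypot(*d[:2]),np.degrees(np.arctan2(d[1],d[0])))
print("mouth",atz(c,*pt(368,306),.078),"sq",C)
u,v=pt(358,313)
a=g[int(v)-22:int(v)+22,int(u)-28:int(u)+28];S=14
a=cv2.resize(a,None,fx=S,fy=S,interpolation=cv2.INTER_CUBIC)
lo,hi=np.percentile(a,2),np.percentile(a,60)
a=np.clip((a-lo)/(hi-lo)*200,0,255).astype(np.uint8)
a=cv2.cvtColor(a,cv2.COLOR_GRAY2BGR)
import sys
an=np.radians(float(sys.argv[1]));
P=[proj(c,C+.01*np.sqrt(2)*np.array([np.cos(an+k*np.pi/2),np.sin(an+k*np.pi/2),0])) for k in range(4)]
for p in P:
    x,y=(p[0]-(int(u)-28)+.5)*S,(p[1]-(int(v)-22)+.5)*S
    cv2.circle(a,(int(x),int(y)),4,(0,0,255),-1)
cv2.imwrite(sys.argv[2],a);print(a.shape)
E
python3 sq.py -162 pics/w2.png
```

```text
[-0.0129 -0.0035  0.    ] 0.01333693529188945 -164.6055753711952
[ 0.0036 -0.013   0.    ] 0.013465651866631984 -74.67016206593824
mouth [ 0.5502 -0.0411  0.078 ] sq [ 0.5507 -0.0423  0.05  ]
(616, 784, 3)
```

View pics/w2.png

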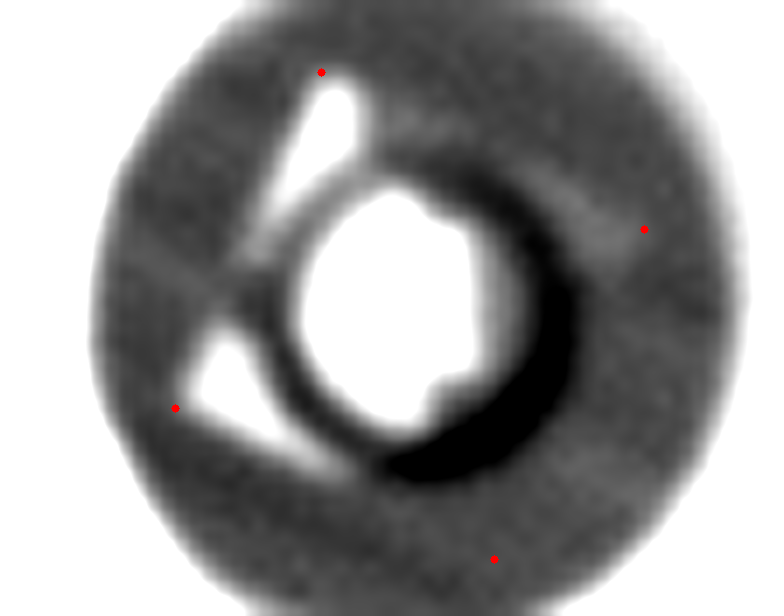

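The fitted corners match, so the socket must sit at yaw ≡ -27° mod 90. I'll use -27°. Bore axis is about (0.550, -0.0415). Next is a look at the crank from above.

{"name": "carry_out", "arguments": {"increments": [1,20,10,0,0,0,2,30,10,0,0,0,2,30,10,0,0,0,2,35,0,0,0,0,2,35,0,0,0,0,2,35,0,0,0,0,2,30,0,0,0,0,1,30,0,0,0,0,0,25,0,0,0,0,0,0,0,0,0,0]}}

```text
clock: 4.05
position: [0.6362, 0.232, 0.2026]
ee_rot: [-0.048, -3.141, -0.004]
force: [-0.6, 0.2, -1.0]
width: 0.999
gripper_force: 0.0
```

```bash
python3 - <<'E'
from cell import readout,vision
from h import *
s=readout.observe();c=vision.calibration("wrist");im=cv2.cvtColor(vision.get_image("wrist"),cv2.COLOR_RGB2BGR)
print(s["position"],s["ee_rot"],s["joints"])
u,v=proj(c,[.59,.2275,.09]).astype(int);y0=max(v-75,0);x0=u-100;print(x0,y0,proj(c,[.566,.2275,.104]))
a=cv2.resize(im[y0:y0+150,x0:x0+200],None,fx=4,fy=4,interpolation=cv2.INTER_CUBIC)
cv2.imwrite("pics/w3.png",cv2.convertScaleAbs(a,alpha=1.5));np.save("w3pose.npy",c["pose"])
E
```

```text
[0.6362 0.232  0.2026] [-0.0482 -3.1411 -0.0042] [-0.021   0.6056 -0.6912  1.3669  0.3835  1.3029  0.816 ]
207 96 [306.3179 139.5191]
```

View pics/w3.png

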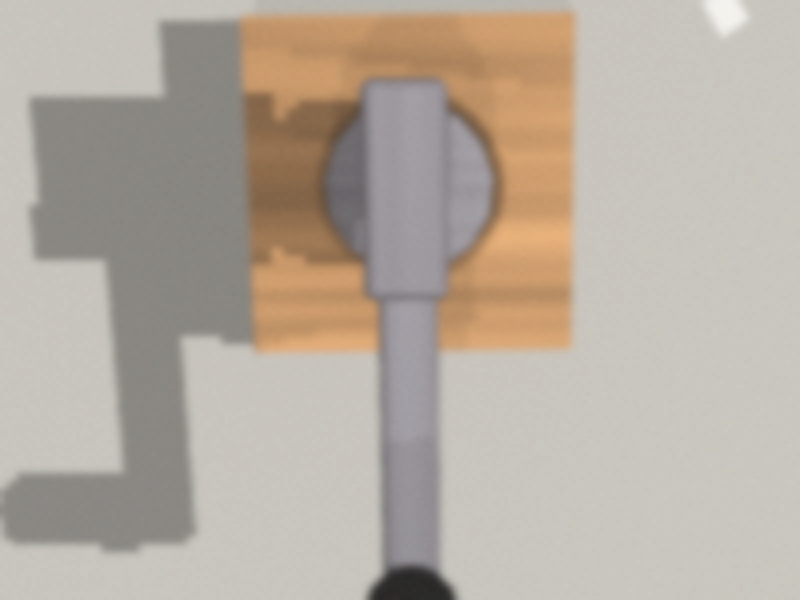

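The crop shows the block's top corners at (363,80), (443,80), (447,296) and (367,296), so its centre is (405,188). The arm axis runs (409,300) to (411,565).

```bash
python3 - <<'E'
from cell import vision
from h import *
c=vision.calibration("wrist")
f=lambda x,y,z:atz(c,207+x/4-.4,96+y/4-.4,z)
print("block",f(405,188,.104),"len",f(405,80,.104),f(405,296,.104))
a,b=f(409.5,305,.086),f(411.5,560,.086);print(a,b,np.arctan2((b-a)[1],(b-a)[0]))
a,b=f(403,80,.104),f(407,296,.104);print(np.arctan2((b-a)[1],(b-a)[0]))
t=vision.calibration("top");s=vision.calibration("side")
print("foot disc",f(412,185,.052),"2-view height",tri((c,207+405/4-.4,96+47-.4),(s,248.3,178.8)))
E
```

```text
block [0.5689 0.2262 0.104 ] len [0.55   0.2269 0.104 ] [0.5885 0.2255 0.104 ]
[0.5917 0.226  0.086 ] [0.6441 0.2244 0.086 ] -0.028867369107930647
-0.018439720785935632
foot disc [0.5689 0.2268 0.052 ] 2-view height (array([0.5691, 0.2261, 0.1017]), [np.float64(0.00012062836115307794), np.float64(0.00012062836115301244)])
```

{"name": "carry_out", "arguments": {"increments": [-22,-2,0,0,0,0.002,-23,-2,0,0,0,0.002,-22,-2,0,0,0,0.001,0,0,-25,0,0,0,0,0,-30,0,0,0,0,0,-30,0,0,0,0,0,-28,0,0,0,0,0,-20,0,0,0,0,0,0,0,0,0]}}

```text
clock: 5.22
position: [0.5701, 0.2202, 0.0677]
ee_rot: [-0.049, -3.139, 0.002]
force: [0.8, 0.1, 0.8]
width: 1.0
gripper_force: 0.0
```

{"name": "carry_out", "arguments": {"increments": [0,5,1,0,0,0,0,0,0,0,0,0,0,0,0,0,0,0]}}

```text
clock: 5.6
position: [0.5711, 0.2265, 0.0705]
ee_rot: [0.048, 3.14, 0.001]
force: [-0.1, -0.2, -0.4]
width: 1.001
gripper_force: 0.0
```

{"name": "carry_out", "arguments": {"increments": [-1,0,0,0,0,0,0,0,0,0,0,0,0,0,0,0,0,0,0,0,0,0,0,0,0,0,0,0,0,0,0,0,0,0,0,0,0,0,0,0,0,0,0,0,0,0,0,0], "grip": 1, "newtons": 45}}

```text
clock: 6.6
position: [0.5697, 0.2261, 0.0697]
ee_rot: [0.048, 3.141, 0.0]
force: [-0.1, 0.1, -0.0]
width: 0.182
gripper_force: 0.0
```

{"name": "carry_out", "arguments": {"increments": [0,0,0,0,0,0,0,0,0,0,0,0,0,0,0,0,0,0,0,0,5,0,0,0,0,0,8,0,0,0,0,0,12,0,0,0,0,0,20,0,0,0,0,0,20,0,0,0,0,0,20,0,0,0,0,0,20,0,0,0,0,0,0,0,0,0]}}

```text
clock: 7.98
position: [0.5707, 0.2271, 0.1775]
ee_rot: [0.048, 3.138, 0.003]
force: [0.4, -1.0, -0.5]
width: 0.009
gripper_force: 0.0
```

```bash
python3 - <<'E'
from cell import readout,vision
from h import *
im=cv2.cvtColor(vision.get_image("side"),cv2.COLOR_RGB2BGR)
w=cv2.cvtColor(vision.get_image("wrist"),cv2.COLOR_RGB2BGR)
a=cv2.resize(im[90:250,180:340],(400,400),interpolation=cv2.INTER_CUBIC);w=cv2.resize(w,(400,300))
o=np.zeros((400,800,3),np.uint8);o[:,:400]=a;o[:300,400:]=w
cv2.imwrite("pics/m4.png",cv2.convertScaleAbs(o,alpha=1.4));print(readout.observe())
E
```

```text
{'clock': 8.075, 'joints': array([ 0.01  ,  0.5262, -0.7165,  1.5772,  0.3658,  1.176 ,  0.7582]), 'dq': array([-0.0013,  0.0171,  0.0079,  0.0158,  0.0022, -0.0022, -0.0023]), 'joint_efforts': array([ -0.1149, -66.9081, -11.2623, -30.6779,  -0.0595,   0.1099,
         0.0232]), 'position': array([0.5697, 0.2261, 0.175 ]), 'ee_rot': array([0.0486, 3.1407, 0.0001]), 'force': array([-0.0667,  0.1627, -0.4997]), 'ft_torque': array([ 0.0933, -0.1424, -0.0286]), 'gripper_force': 0.0, 'width': 0.0016547359987592336}
```

View pics/m4.png

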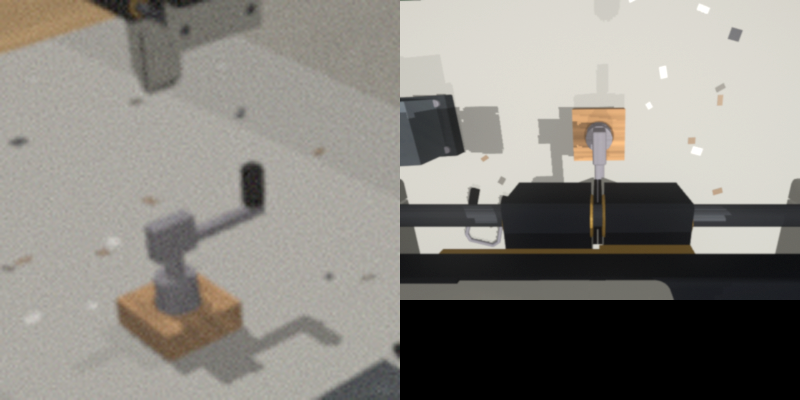

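The crank is still standing in its block, with the block's top at about (171,222) in the left panel. The fingers shut without holding it. I'll check whether it moved.

```bash
python3 - <<'E'
from cell import vision
from h import *
c=vision.calibration("wrist")
print(proj(c,[.569,.2262,.104]),proj(c,[.589,.2257,.104]),proj(c,[.549,.2268,.104]),proj(c,[.569,.226,.175]),c["pose"])
im=cv2.cvtColor(vision.get_image("wrist"),cv2.COLOR_RGB2BGR)
a=cv2.resize(im[170:320,220:420],None,fx=4,fy=4,interpolation=cv2.INTER_CUBIC)
cv2.imwrite("pics/w5.png",cv2.convertScaleAbs(a,alpha=1.5))
E
```

```text
[315.7944 239.8022] [315.9382 266.3092] [315.7873 212.2475] [315.5009 273.086 ] [[ 0.0302 -0.9631 -0.2673  0.4989]
 [ 0.9995  0.0293  0.0074  0.2282]
 [ 0.0007 -0.2674  0.9636  0.3722]
 [ 0.      0.      0.      1.    ]]
```

View pics/w5.png

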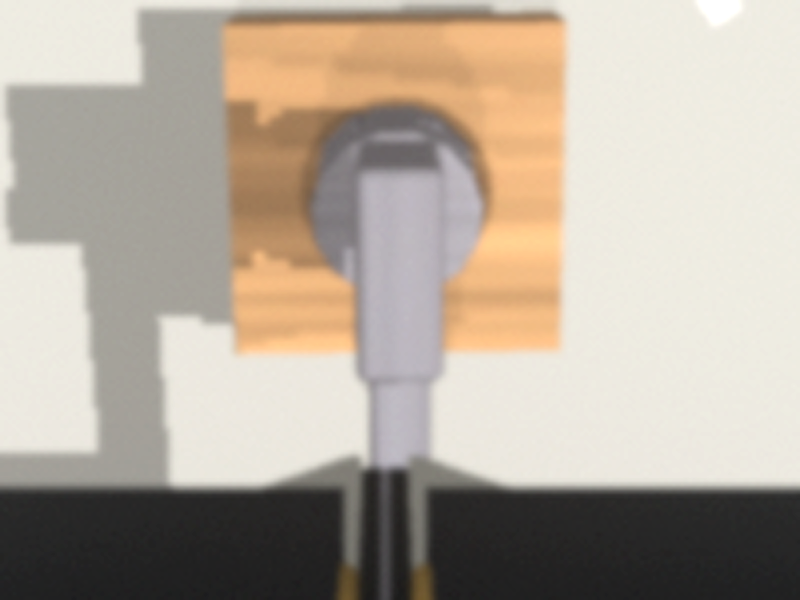

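The crank now sits about 3 mm to +y, block centre (400,274) in the crop, and the fingers aren't holding it. I'll open, go down again and close, watching the grip force.

{"name": "carry_out", "arguments": {"increments": [-1,3,0,0,0,0,0,0,0,0,0,0,0,0,0,0,0,0,0,0,0,0,0,0,0,0,-25,0,0,0,0,0,-30,0,0,0,0,0,-30,0,0,0,0,0,-20,0,0,0,0,0,0,0,0,0], "grip": 0.3}}

```text
clock: 9.25
position: [0.5679, 0.2286, 0.0685]
ee_rot: [-0.048, -3.139, 0.002]
force: [-0.4, 0.3, -0.2]
width: 0.698
gripper_force: 0.0
```

{"name": "carry_out", "arguments": {"increments": [0,0,0,0,0,0,0,0,0,0,0,0,0,0,0,0,0,0,0,0,0,0,0,0,0,0,0,0,0,0,0,0,0,0,0,0], "grip": 1, "newtons": 50}}

```text
clock: 10.0
position: [0.5687, 0.2291, 0.0698]
ee_rot: [0.048, 3.141, -0.0]
force: [-0.3, 0.3, 0.1]
width: 0.094
gripper_force: 0.0
```

{"name": "carry_out", "arguments": {"increments": [0,0,0,0,0,0,0,0,0,0,0,0]}}

```text
clock: 10.25
position: [0.5687, 0.2292, 0.0697]
ee_rot: [-0.048, -3.141, -0.0]
force: [0.2, 0.4, -1.3]
width: 0.006
gripper_force: 0.0
```

{"name": "carry_out", "arguments": {"increments": [0,0,0,0,0,0,0,0,0,0,0,0]}}

```text
clock: 10.5
position: [0.5687, 0.2292, 0.0697]
ee_rot: [-0.048, -3.141, -0.0]
force: [-0.0, 0.1, 0.5]
width: 0.003
gripper_force: 0.0
```

The fingers shut on nothing again, so they aren't where I believe they are. I'll look now, with one composite view.

```bash
python3 - <<'E'
from cell import readout,vision
from h import *
G={n:cv2.cvtColor(vision.get_image(n),cv2.COLOR_RGB2BGR) for n in("side","top","wrist")}
C={n:vision.calibration(n) for n in G}
np.save("st.npy",np.stack([G[n] for n in("side","top","wrist")]))
for n in G:
  for p in([.5687,.2292,.0697],[.569,.2262,.104]):print(n,proj(C[n],p))
def cr(n,x,y,w,h):return cv2.resize(G[n][y:y+h,x:x+w],(400,300),interpolation=cv2.INTER_CUBIC)
o=np.vstack([np.hstack([cr("side",185,120,120,90),cr("top",150,165,120,90)]),np.hstack([cr("wrist",0,0,640,480),cr("wrist",220,170,200,150)])])
cv2.imwrite("pics/m6.png",cv2.convertScaleAbs(o,alpha=1.5))
E
```

```text
side [248.7294 191.8119]
side [248.0795 177.8115]
top [205.1822 225.0856]
top [203.168  223.3372]
wrist [315.7817 274.3678]
wrist [309.2495 300.6966]
```

View pics/m6.png

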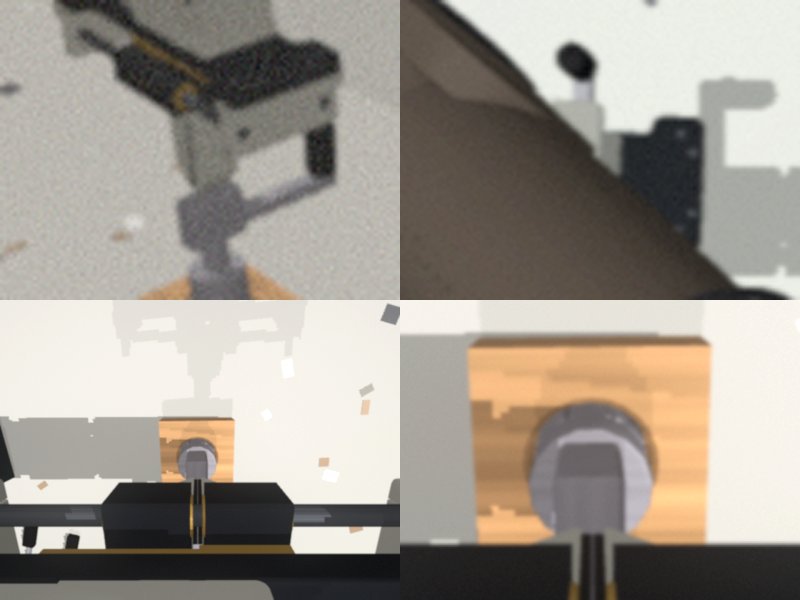

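```bash
python3 - <<'E'
from cell import readout,vision
from h import *
s=vision.calibration("side");w=vision.calibration("wrist")
print(tri((s,246.5,175.5),(w,316.5,285)),w["pose"][:3,3],readout.observe()["position"])
for z in(.07,.09,.104,.12):print(z,atz(w,316.5,285,z),atz(s,246.5,175.5,z))
from scipy.spatial.transform import Rotation as R
# start-time tip position check for wrist extrinsics in tool frame
r=readout.observe();T=R.from_rotvec(r["ee_rot"]).as_matrix();print(T.T@(w["pose"][:3,3]-r["position"]))
print(r["force"],r["ft_torque"])
# block top in wrist now: front edge crop y~475 -> v
for v in(170+(440-300)/2,170+(475-300)/2):print(v,atz(w,315,v,.104))
E
```

```text
(array([0.5634, 0.2285, 0.1085]), [np.float64(0.003656992088836278), np.float64(0.003656992088836313)]) [0.498  0.2312 0.267 ] [0.5687 0.2291 0.0697]
0.07 [0.5747 0.2294 0.07  ] [0.6044 0.2862 0.07  ]
0.09 [0.5669 0.2296 0.09  ] [0.5854 0.2566 0.09  ]
0.104 [0.5615 0.2297 0.104 ] [0.5721 0.2359 0.104 ]
0.12 [0.5552 0.2299 0.12  ] [0.557  0.2123 0.12  ]
[ 0.0707 -0.0001 -0.1972]
[-0.3778  0.2962 -0.1491] [ 0.1156 -0.1788 -0.0155]
240.0 [0.5406 0.2297 0.104 ]
257.5 [0.5485 0.2294 0.104 ]
```

```bash
python3 - <<'E'
from cell import vision
from h import *
s=vision.calibration("side")
for z in(.175,.194,.213):print(z,proj(s,[.5697,.2261,z]))
for z in(.0697,.09,.108):print(z,proj(s,[.5687,.229,z]))
E
```

```text
0.175 [244.8062 145.7079]
0.194 [243.7925 136.6586]
0.213 [242.7541 127.3899]
0.0697 [248.7869 191.8494]
0.09 [247.8193 183.3396]
0.108 [246.9417 175.6214]
```

Two views put the real fingertips about 38 mm short of the reported TCP: 0.108 against 0.070, and the same in the earlier picture. So I have to go 36 mm lower. I'll open and lower gently.

{"name": "carry_out", "arguments": {"increments": [0,0,0,0,0,0,0,0,0,0,0,0,0,0,0,0,0,0,0,0,0,0,0,0,0,0,0,0,0,0,0,0,-6,0,0,0,0,0,-6,0,0,0,0,0,0,0,0,0], "grip": 0.4}}

```text
clock: 11.65
position: [0.5682, 0.2288, 0.0569]
ee_rot: [-0.048, -3.14, 0.001]
force: [0.0, 0.1, -0.2]
width: 0.601
gripper_force: 0.0
```

{"name": "carry_out", "arguments": {"increments": [0,0,-7,0,0,0,0,0,-7,0,0,0,0,0,-5,0,0,0,0,0,-5,0,0,0,0,0,0,0,0,0]}}

```text
clock: 12.28
position: [0.5685, 0.229, 0.0333]
ee_rot: [-0.048, -3.141, 0.0]
force: [0.1, 0.5, -0.3]
width: 0.595
gripper_force: 0.0
```

{"name": "carry_out", "arguments": {"increments": [0,0,0,0,0,0,0,0,0,0,0,0,0,0,0,0,0,0,0,0,0,0,0,0,0,0,0,0,0,0,0,0,0,0,0,0,0,0,0,0,0,0], "grip": 1, "newtons": 50}}

```text
clock: 13.15
position: [0.5688, 0.2291, 0.0338]
ee_rot: [0.049, 3.141, 0.0]
force: [-0.5, 0.2, 0.4]
width: 0.169
gripper_force: 50.0
```

The grip is solid: 15.6 mm wide at 50 N. Lifting.

{"name": "carry_out", "arguments": {"increments": [0,0,4,0,0,0,0,0,8,0,0,0,0,0,15,0,0,0,0,0,20,0,0,0,0,0,20,0,0,0,0,0,20,0,0,0,0,0,15,0,0,0,0,0,0,0,0,0]}}

```text
clock: 14.15
position: [0.5695, 0.2296, 0.1372]
ee_rot: [0.049, 3.139, 0.002]
force: [0.1, -0.2, -2.7]
width: 0.172
gripper_force: 50.0
```

{"name": "carry_out", "arguments": {"increments": [-1.9,-15,0,0,0,-0.03,-1.9,-25,0,0,0,-0.045,-1.9,-30,0,0,0,-0.05,-1.9,-32,0,0,0,-0.05,-1.9,-33,0,0,0,-0.05,-1.9,-33,0,0,0,-0.05,-1.9,-32,0,0,0,-0.05,-1.9,-30,0,0,0,-0.05,-1.9,-25,0,0,0,-0.045,-1.9,-15,0,0,0,-0.026,0,0,0,0,0,0,0,0,0,0,0,0,0,0,0,0,0,0]}}

```text
clock: 15.78
position: [0.5498, -0.0394, 0.1358]
ee_rot: [0.739, 3.053, 0.001]
force: [0.8, 0.7, -3.6]
width: 0.173
gripper_force: 50.0
```

```bash
python3 - <<'E'
from cell import readout,vision
from h import *
from scipy.spatial.transform import Rotation as R
for n in("wrist","side","top"):
    c=vision.calibration(n);im=cv2.cvtColor(vision.get_image(n),cv2.COLOR_RGB2BGR);cv2.imwrite(f"pics/x_{n}.png",im)
r=readout.observe();M=R.from_rotvec(r["ee_rot"]).as_matrix();print(r,np.arctan2(M[1,0],M[0,0])-np.pi, M[:,2])
c=vision.calibration("wrist");print(proj(c,[.550,-.0412,.078]),c["pose"])
a=cv2.imread("pics/x_wrist.png");b=cv2.imread("pics/x_side.png")
o=np.hstack([cv2.resize(a[180:420,200:440],(400,400)),cv2.resize(b[160:300,260:400],(400,400),interpolation=cv2.INTER_CUBIC)])
o=np.vstack([o,np.hstack([cv2.resize(a,(256,192)),np.zeros((192,544,3),np.uint8)])])
cv2.imwrite("pics/m7.png",cv2.convertScaleAbs(o,alpha=1.5))
E
```

```text
{'clock': 15.925, 'joints': array([ 0.414 ,  0.4364, -0.5963,  1.7843,  0.2843,  1.0075,  0.803 ]), 'dq': array([ 0.0007, -0.0015,  0.0058,  0.0011, -0.0015, -0.0003,  0.0003]), 'joint_efforts': array([ -0.0575, -60.1434,  -7.8538, -29.1957,  -0.0115,   0.0713,
        -0.0009]), 'position': array([ 0.5498, -0.0401,  0.1358]), 'ee_rot': array([0.7401, 3.0531, 0.0004]), 'force': array([-0.2164, -0.0082, -2.7775]), 'ft_torque': array([ 0.0544, -0.0678, -0.0576]), 'gripper_force': 49.98458927264437, 'width': 0.1689967020934823} -0.47565767095440403 [ 0.0001  0.0002 -1.    ]
[313.6943 246.9949] [[ 0.4572 -0.8571 -0.2374  0.487 ]
 [ 0.8893  0.4408  0.1214 -0.0073]
 [ 0.0006 -0.2666  0.9638  0.333 ]
 [ 0.      0.      0.      1.    ]]
```

View pics/m7.png

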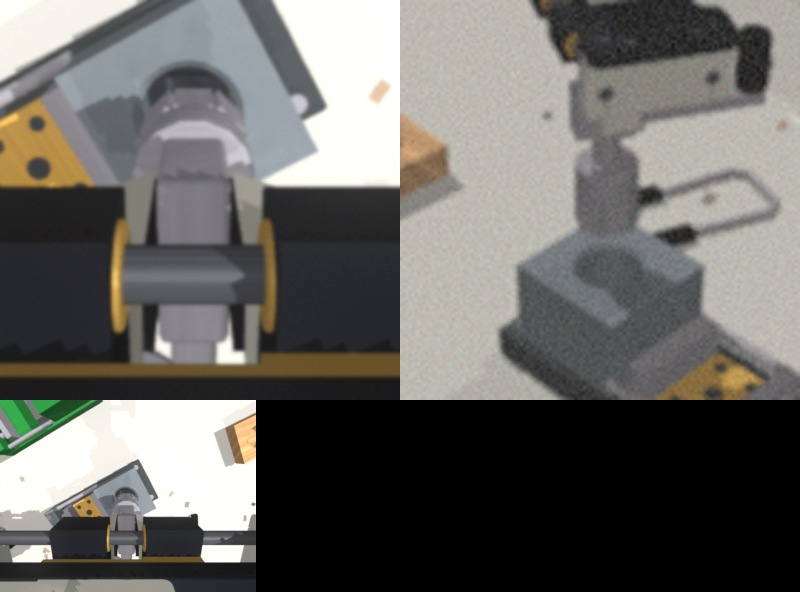

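The crank hangs upright over the bore. Foot is centred at about (606,228) and the bore at (609,265) in the side panel, so it needs roughly +1 mm x and -0.7 mm y. Now down slowly, watching the force.

{"name": "carry_out", "arguments": {"increments": [1,-0.7,0,0,0,0,0,0,-8,0,0,0,0,0,-8,0,0,0,0,0,-8,0,0,0,0,0,-5,0,0,0,0,0,-2,0,0,0,0,0,-2,0,0,0,0,0,0,0,0,0]}}

```text
clock: 16.92
position: [0.5508, -0.0416, 0.1028]
ee_rot: [0.742, 3.053, 0.0]
force: [-0.2, 0.3, -3.1]
width: 0.17
gripper_force: 50.0
```

{"name": "carry_out", "arguments": {"increments": [0,0,-2,0,0,0,0,0,-2,0,0,0,0,0,-2,0,0,0,0,0,0,0,0,0]}}

```text
clock: 17.42
position: [0.5506, -0.0416, 0.0965]
ee_rot: [-0.742, -3.052, 0.0]
force: [0.1, 0.2, -3.3]
width: 0.17
gripper_force: 50.0
```

{"name": "carry_out", "arguments": {"increments": [0,0,-3,0,0,0,0,0,-4,0,0,0,0,0,-4,0,0,0,0,0,-4,0,0,0,0,0,-3,0,0,0,0,0,0,0,0,0]}}

```text
clock: 18.18
position: [0.5505, -0.0416, 0.0784]
ee_rot: [-0.742, -3.052, 0.0]
force: [0.8, -0.4, -2.8]
width: 0.171
gripper_force: 50.0
```

{"name": "carry_out", "arguments": {"increments": [0,0,-2,0,0,0,0,0,-1.5,0,0,0,0,0,-1.5,0,0,0,0,0,0,0,0,0]}}

```text
clock: 18.68
position: [0.5506, -0.0416, 0.0736]
ee_rot: [-0.742, -3.053, 0.0]
force: [1.0, 0.1, -2.6]
width: 0.171
gripper_force: 50.0
```

{"name": "carry_out", "arguments": {"increments": [0,0,-1,0,0,0,0,0,-1,0,0,0,0,0,0,0,0,0]}}

```text
clock: 19.05
position: [0.5506, -0.0416, 0.0716]
ee_rot: [-0.742, -3.053, -0.0]
force: [-0.2, -1.1, -3.1]
width: 0.171
gripper_force: 50.0
```

{"name": "carry_out", "arguments": {"increments": [0,0,-1,0,0,0,0,0,-1,0,0,0,0,0,-1,0,0,0,0,0,0,0,0,0]}}

```text
clock: 19.55
position: [0.5506, -0.0416, 0.0686]
ee_rot: [-0.742, -3.053, 0.0]
force: [-0.1, 1.5, -2.9]
width: 0.169
gripper_force: 50.0
```

It's past the square's top with no force, so the socket is on. On down to the flange.

{"name": "carry_out", "arguments": {"increments": [0,0,-1.5,0,0,0,0,0,-1.5,0,0,0,0,0,-1.5,0,0,0,0,0,-1.5,0,0,0,0,0,0,0,0,0]}}

```text
clock: 20.18
position: [0.5506, -0.0416, 0.0626]
ee_rot: [-0.742, -3.052, 0.0]
force: [-0.1, 0.6, -2.9]
width: 0.169
gripper_force: 50.0
```

{"name": "carry_out", "arguments": {"increments": [0,0,-1,0,0,0,0,0,-1,0,0,0,0,0,-1,0,0,0,0,0,0,0,0,0]}}

```text
clock: 20.68
position: [0.5507, -0.0416, 0.0597]
ee_rot: [-0.742, -3.053, 0.0]
force: [0.7, 0.5, -2.6]
width: 0.169
gripper_force: 50.0
```

{"name": "carry_out", "arguments": {"increments": [0,0,-0.7,0,0,0,0,0,-0.5,0,0,0,0,0,0,0,0,0]}}

```text
clock: 21.05
position: [0.5508, -0.0416, 0.0587]
ee_rot: [0.742, 3.053, 0.0]
force: [-0.1, 0.1, -1.4]
width: 0.173
gripper_force: 50.0
```

Seated home at foot height 0.035. Now turning clockwise.

{"name": "carry_out", "arguments": {"increments": [0,0,0,0,0,-0.04,0,0,0,0,0,-0.05,0,0,0,0,0,-0.05,0,0,0,0,0,-0.05,0,0,0,0,0,-0.05,0,0,0,0,0,-0.05,0,0,0,0,0,0]}}

```text
clock: 21.92
position: [0.5507, -0.0422, 0.0587]
ee_rot: [1.177, 2.912, -0.001]
force: [-0.4, -2.6, 0.6]
width: 0.172
gripper_force: 50.0
```

```bash
cat > st.py <<'E'
from cell import readout
from h import *
from scipy.spatial.transform import Rotation as R
r=readout.observe();M=R.from_rotvec(r["ee_rot"]).as_matrix();print(r["clock"],r["position"],"yaw",np.arctan2(-M[1,0],-M[0,0]),M[:2,2],r["force"],r["ft_torque"],r["joints"][6],r["width"])
E
python3 st.py
```

```text
21.925 [ 0.5507 -0.0422  0.0587] yaw -0.7680616093618727 [ 0.0001 -0.0009] [-0.4124 -2.6249  0.5916] [-0.6124  0.0333  0.0151] 0.4925552214011974 0.17230342346998112
```

{"name": "carry_out", "arguments": {"increments": [0,0,0,0,0,-0.05,0,0,0,0,0,-0.05,0,0,0,0,0,-0.05,0,0,0,0,0,-0.05,0,0,0,0,0,-0.05,0,0,0,0,0,-0.05,0,0,0,0,0,0]}}

```text
clock: 22.8
position: [0.5506, -0.0423, 0.0586]
ee_rot: [1.597, 2.705, -0.001]
force: [-1.8, -4.4, 1.7]
width: 0.17
gripper_force: 50.0
```

```bash
python3 st.py; python3 - <<'E'
from cell import vision
import cv2
cv2.imwrite("pics/y1.png",cv2.cvtColor(vision.get_image("side"),cv2.COLOR_RGB2BGR))
E
```

```text
22.8 [ 0.5506 -0.0423  0.0586] yaw -1.0666903232325617 [-0.0002 -0.001 ] [-1.8284 -4.4157  1.6618] [-1.0693  0.2713  0.1118] 0.2401971787727565 0.1695771936726891
```

{"name": "carry_out", "arguments": {"increments": [-0.2,-0.4,0,0,0,-0.05,0,0,0,0,0,-0.05,0,0,0,0,0,-0.05,0,0,0,0,0,-0.05,0,0,0,0,0,-0.05,0,0,0,0,0,0]}}

```text
clock: 23.6
position: [0.5504, -0.0424, 0.0586]
ee_rot: [1.921, 2.486, -0.001]
force: [-2.2, -4.4, 2.9]
width: 0.177
gripper_force: 50.0
```

```bash
python3 st.py
```

```text
23.6 [ 0.5504 -0.0424  0.0586] yaw -1.3157812279428311 [-0.0001 -0.0006] [-2.2101 -4.3788  2.8742] [-1.137   0.3902  0.0625] 0.030020061641598473 0.17702852519152837
```

{"name": "carry_out", "arguments": {"increments": [-0.2,-0.3,0,0,0,-0.05,0,0,0,0,0,-0.05,0,0,0,0,0,-0.05,0,0,0,0,0,-0.05,0,0,0,0,0,-0.04,0,0,0,0,0,0]}}

```text
clock: 24.35
position: [0.5502, -0.0425, 0.0586]
ee_rot: [2.205, 2.237, -0.0]
force: [-2.8, -3.5, 4.3]
width: 0.17
gripper_force: 50.0
```

```bash
python3 st.py; cat > prof.py <<'E'
from cell import vision
from h import *
s=vision.calibration("side")
cur=np.mean([cv2.cvtColor(vision.get_image("side"),cv2.COLOR_RGB2GRAY).astype(np.float32) for _ in range(4)],0)
old=cv2.imread("pics/side0.png",0).astype(np.float32)
yaw=.022;o=np.array([.550,-.0415,0]);ax=np.array([np.cos(yaw),np.sin(yaw),0]);ay=np.array([-np.sin(yaw),np.cos(yaw),0])
Y=-np.arange(.050,.150,.0025)
def line(im):
    acc=0
    for x in np.linspace(-.026,.026,14):
        P=np.array([proj(s,o+ax*x+ay*y+[0,0,.049]) for y in Y]).astype(np.float32)
        acc=acc+cv2.remap(im,P[:,0][None],P[:,1][None],cv2.INTER_LINEAR)[0]
    return acc/14
a,b=line(old),line(cur)
for y,p,q in zip(Y,a,b):print(f"{y*1e3:.1f}:{p:.0f}/{q:.0f}",end="  ")
E
python3 prof.py
```

```text
24.35 [ 0.5502 -0.0425  0.0586] yaw -1.5562260706820685 [-0.0001 -0.0003] [-2.7873 -3.5448  4.3182] [-1.1278  0.5897  0.1595] -0.17293239270458047 0.17014576840949885
-50.0:66/57  -52.5:67/57  -55.0:67/58  -57.5:66/64  -60.0:64/71  -62.5:62/74  -65.0:61/75  -67.5:61/74  -70.0:60/72  -72.5:61/69  -75.0:61/67  -77.5:63/67  -80.0:67/67  -82.5:67/68  -85.0:65/71  -87.5:64/74  -90.0:65/73  -92.5:71/70  -95.0:78/69  -97.5:79/70  -100.0:80/71  -102.5:83/69  -105.0:85/67  -107.5:85/67  -110.0:84/70  -112.5:88/72  -115.0:91/72  -117.5:91/71  -120.0:90/71  -122.5:78/72  -125.0:63/73  -127.5:61/70  -130.0:63/67  -132.5:65/67  -135.0:71/64  -137.5:76/61  -140.0:78/61  -142.5:77/62  -145.0:78/63  -147.5:78/62
```

The jaw has moved about 12 mm and the sprung face about 4.5 mm. A touch more for margin, then release and retreat straight up.

{"name": "carry_out", "arguments": {"increments": [-0.1,-0.2,0.2,0,0,-0.02,0,0,0.3,0,0,-0.02,0,0,0,0,0,0]}}

```text
clock: 24.92
position: [0.5501, -0.0425, 0.0587]
ee_rot: [-2.25, -2.192, 0.0]
force: [-1.6, -3.5, -2.7]
width: 0.172
gripper_force: 50.0
```

{"name": "carry_out", "arguments": {"increments": [0,0,0,0,0,0,0,0,0,0,0,0,0,0,0,0,0,0,0,0,0,0,0,0,0,0,0,0,0,0], "grip": 0.4}}

```text
clock: 25.55
position: [0.5503, -0.0424, 0.0591]
ee_rot: [2.25, 2.192, 0.0]
force: [1.1, -0.6, -0.2]
width: 0.597
gripper_force: 0.0
```

{"name": "carry_out", "arguments": {"increments": [0,0,5,0,0,0,0,0,10,0,0,0,0,0,20,0,0,0,0,0,25,0,0,0,0,0,25,0,0,0,0,0,25,0,0,0,0,0,25,0,0,0,0,0,25,0,0,0,0,0,0,0,0,0]}}

```text
clock: 26.68
position: [0.5515, -0.0423, 0.2217]
ee_rot: [2.248, 2.19, 0.005]
force: [-0.1, 0.2, 0.3]
width: 0.599
gripper_force: 0.0
```

```bash
python3 st.py; python3 prof.py; python3 - <<'E'
from h import *
from cell import vision
# plate colour + crank location check in side view
im=vision.get_image("side").astype(int);cv2.imwrite("pics/z.png",im[...,::-1].astype(np.uint8))
s=vision.calibration("side")
m=(im[...,0]-im[...,2]>45)&(im[...,0]-im[...,1]<60);m[:230]=0;m[:,:320]=0
ys,xs=np.nonzero(m[230:340,320:430]);print("\nplate px",len(xs),xs.mean()+320,ys.mean()+230)
# knob expected
k=np.array([.5505-.0,-.042,0])+.085*np.array([np.cos(-1.59),np.sin(-1.59),0])
u,v=proj(s,k+[0,0,.128]).astype(int);d=im[v-25:v+25,u-25:u+25].max(2)<50
yy,xx=np.nonzero(d);print("knob expect",u,v,"dark centroid",len(xx),xx.mean()+u-25,yy.mean()+v-25)
E
```

```text
26.675 [ 0.5515 -0.0423  0.2217] yaw -1.5968692159070772 [ 0.0045 -0.0001] [-0.0976  0.1606  0.2848] [ 0.0143 -0.0879 -0.0219] -0.14041711016452044 0.5990657855474529
-50.0:66/55  -52.5:67/56  -55.0:67/56  -57.5:66/60  -60.0:64/68  -62.5:62/73  -65.0:61/81  -67.5:61/87  -70.0:60/85  -72.5:61/74  -75.0:61/65  -77.5:63/63  -80.0:67/64  -82.5:67/66  -85.0:65/68  -87.5:64/71  -90.0:65/71  -92.5:71/68  -95.0:78/66  -97.5:79/69  -100.0:80/77  -102.5:83/81  -105.0:85/79  -107.5:85/78  -110.0:84/81  -112.5:88/84  -115.0:91/86  -117.5:91/87  -120.0:90/90  -122.5:78/91  -125.0:63/88  -127.5:61/74  -130.0:63/65  -132.5:65/66  -135.0:71/70  -137.5:76/74  -140.0:78/74  -142.5:77/74  -145.0:78/75  -147.5:78/75  
plate px 331 370.3172205438066 299.7190332326284
knob expect 370 252 dark centroid 314 366.53821656050957 248.93312101910828
```

The sprung face has shifted about 4.5 mm, the crank is standing as expected, and the gripper is clear. Handing in.

```bash
python3 -c "
from cell import arm
print(arm.sign_off())"
```

```text
the job is handed in; nothing more can be done
None
```

I handed the job in at about 27 s on the robot's clock: the crank is seated home in the grey vise, the plate is clamped, the sprung face is pushed back about 4.5 mm of its 6 mm by the side camera, and the crank is released with the gripper clear; no verdict came back.

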